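Prop the drying cabinet's door on its stay

TASK

Prop the little drying cabinet's door open so the climbing gear inside can air: lift the stay bar by its ball knob, draw the door open with it, drop the bar's middle hole (ringed in orange) over the upright peg on the cabinet's top until the bar lies flat, and let go. The peg may be clamped anywhere along its slot, so feel for it with the bar gently and never lean hard on it, and leave the other gear where it is.

Things in the scene. Friction and masses are not known exactly. Their poses are not given: they have to be found in the camera images.
- cabinet: white box 200 mm deep (x), 240 wide (y), 150 high, fixed to the bench, flat top; origin at the centre of its underside, x pointing away from its front, y to its left, z up. On the top an upright steel peg, 8 mm thick, its edge bevelled 1 mm, stands 14 mm high, clamped somewhere along a brass slot. The peg's mount is weak: it must never feel more than 18 N from the stay
- slot (a point): middle of the slot on the cabinet's top (cabinet frame: x -65, y 12, z 150 mm). The slot runs along the cabinet's x; the peg's axis lies exactly on the slot's line, anywhere from 14 mm before to 14 mm behind this point
- hinge (a point): on the vertical hinge line of the door, at the height of the cabinet's top (cabinet frame: x -106, y 120, z 150 mm)
- door (a joint): opening angle of the blue door on the cabinet's front, 0 shut (its start) to 1.6 rad; hinged at its left (+y) edge, its free edge swings out to the cabinet's -x. Door 235 mm wide, 12 thick, its top 2 mm below the cabinet's top. A soft spring (0.15 N m per rad) draws it shut
- swivel (a joint): angle of the stay bar about its vertical pivot on the door's top edge, 130 mm from the hinge line, 0 to 2.9 rad; at 0 the bar points along the door past its free edge; grows anticlockwise from above, over the cabinet's top. With the door at angle a and the swivel at b the bar points at -pi/2 - a + b from the cabinet's x axis
- stay: aluminium bar 236 mm long, 26 wide, 5 thick, about 0.16 kg with knob; origin on its pivot, mid-thickness, 154.5 mm above the bench; x towards the knob, z up. It lifts about the pivot from flat (0, a stop 2 mm above the cabinet's top) to 0.7 rad and falls by its weight. Three holes 11 mm across, 90, 130 and 170 mm from the pivot. Resting on the peg's tip it slopes about 0.09 rad
- hole (a point): centre of the middle hole (orange ring), mid-thickness of the bar, 130 mm from the pivot
- ball (a point): centre of the black ball knob, 22 mm across, 210 mm from the pivot and 32.5 mm above the bar's mid-plane, on a 10 mm thick stem; the knob turns freely about its stem
- tier_low: lower of two stacked grey plastic trays, 150 x 110 x 45 mm, bystander; origin centre of underside
- tier_high: upper grey plastic tray, 48 mm high, bystander; origin centre of underside
- cam: orange aluminium climbing cam, about 80 x 36 x 26 mm, lying on the rear left of the cabinet's top, bystander; origin under its lobes
- nut_tool: flat steel nut tool 220 mm long, 5 thick, on the bench, bystander; origin under its middle
- bowl: blue ceramic bowl, 120 mm across, 50 high, bystander; origin centre of underside
- headlamp: black headlamp 42 x 62 x 42 mm with a red rocker on top, bystander; origin centre of underside
- carabiner: green carabiner about 110 x 60 x 12 mm lying flat, bystander; origin near its middle, on the bench

How it is judged:
On the way:
1. the door is drawn open with the stay lifted (value of joint door above 0.4 rad and angle between stay's own z axis and vertical above 0.06 rad), for 0.2 s.
At the end, for the whole second after the job is handed in: The stay lies flat (within 0.025 rad) with its middle hole over the peg (hole centre within 5 mm of the slot's line and 18 mm of the slot's middle, where only the middle hole can lie flat), the door stands open more than 0.4 rad and at rest, held by the stay alone (angle between stay's own z axis and vertical below 0.025 rad and x of hole in the frame of cabinet between -0.083 and -0.047 m and y of hole in the frame of cabinet between 0.007 and 0.017 m and value of joint door above 0.4 rad and velocity of joint door between -0.03 and 0.03 rad/s); the robot touches nothing.
It fails at once if the stay presses on the peg with more than 18 N (contact force between stay and cabinet above 18 N).
It fails at once if a bystander is moved more than 15 mm (distance of any of tier_low, tier_high, cam, nut_tool, bowl, headlamp, carabiner from where it was at the start of the episode above 0.015 m).
It also fails if it takes over 61 s, if anything falls off the work surface, if the arm or the gripper's body presses on something with over 40 N, if the wrist force passes 120 N, or if a joint passes its speed limit or range.

ROBOT

A 6-joint arm with a two-finger parallel gripper is mounted at the origin on the work surface. World frame = base frame: x ahead of the robot, y to its left, z up, the work surface at z = 0. Lengths are in m, angles in rad, forces in N, time in s.
With the tool pointing down it reaches from about 0.4 to 0.825 m from the base axis. Payload 7 kg.
Tool frame: the origin (TCP) lies midway between the tips of the shut fingers; the grasp point (between the pads) lies 19 mm behind it; z points along the fingers, y is the line along which they close (so a half turn about z gives the same grasp; the last joint's range is limited). The gripper opens to 88 mm and grips with 3 to 60 N. Pads are 19 mm wide; open, the fingers measure 130 mm over their backs; the gripper's body (78 mm by 193 mm) begins 47 mm behind the grasp point.
Start: joints at [-0.956, 0.359, 0.012, 0, -1.224, -0.288], TCP at [0.217, -0.639, 0.227] pointing down, gripper open.
Joint ranges: [-3.07, 3.07], [-1.43, 2.12], [-1.02, 1.25], [-3.03, 1.67], [-3.05, -0], [-3.03, 3.03]. Speed limits (rad/s): [2.39, 2.39, 3.01, 3.14, 3.14, 3.14].

INTERFACE

Orientations are given as [roll, pitch, yaw] about the fixed x, y, z axes, in that order (R = Rz(yaw) Ry(pitch) Rx(roll)).
In Python, from station import get_state, grab_frame, calibration, job_done, boxes_of, regions_of, spot_point gives the robot as it stands. The module is installed in compiled form; this text tells all that it offers.
- The arm moves only by the tool arm_command, never from a script. Its argument "commands" is a list of rows, each an object of numbers: "tx", "ty", "tz": the shift along the tool's x, y, z each as a share of 25 cm, from -1 to 1; "twist": the turn about the tool's z as a share of 180 degrees, from -1 to 1. A call has exactly 8 rows; each row is the pose to reach, as a shift and turn from the pose commanded when the call began, along the tool's axes at that moment, turning the shorter way round; what a row does not reach only later rows make up. A row lasts 1/12 s, in which the tool goes at most 41.7 mm and 7.16 degrees, less where a joint would pass 70% of its speed; a pose out of reach is approached as far as the arm can. A call with a number of a shift or a turn outside -1 to 1 is refused whole. A call with a gripper value outside its range is refused whole. "claw" is the opening, from 0 (shut) to 1 (fully open), set as the call begins (left out, the last holds). The fingers move at their own pace and stop on an object; "grip_force" is the grip in N (left out, the last holds). Time passes only in rows, so rows that repeat a pose let the fingers close, or fill a call up. It gives the time, the measured TCP pose, the force, the opening and the grip force at its end, in the units of the state.
- get_state(): the state, without advancing time (a new reading comes with each control period).
- grab_frame(name): name is "scene" or "side" or "wrist"; returns the picture (420x560x3 uint8, red, green, blue); there is no depth.
- calibration(name): a dict with "camera_matrix" (3x3 intrinsics, pixels), "extrinsics" (4x4, takes a point from camera to world coordinates). Camera axes: x right, y down, z forward; pixel columns grow to the right and rows downward; lengths in m; the calibration is good to about 2 mm. A picture is of the moment at which its call begins: read the wrist's pose just before it. calibration takes no time and is no camera call; for the wrist camera it gives the pose at the moment of the call.
- job_done(): hands the job in; it is judged then, once.
Trained networks look in the newest picture that a camera, given by its name, has taken for a name from the list of things; names that differ only in an ending like _2 or _b are one class to them, and where a whole thing is asked for, a point or a joint stands for the part that bears it (a point fixed in the world has none). Each returns a list of dicts, best first, with "score" (0 to 1); they miss things now and then, are a little off and sometimes report something else, mostly with a low value. They report only what shows in the picture. A call takes as long as a camera call.
- boxes_of(query, camera): "rect" ([left, top, right, bottom] in pixels, round what is visible of it).
- regions_of(query, camera): "region" (420x560 bool, what is visible of it) and "rect" ([left, top, right, bottom] in pixels, round what is visible of it).
- spot_point(query, camera): "uv" ([column, row] in pixels: a listed point, or the origin of a listed thing).
The state is a dict: "t": time; "q": joint angles; "qd": joint speeds; "joint_efforts": joint torques, N m; "eef_pos": TCP position; "ee_rot": TCP orientation; "force": force on the tool from outside, world axes, zero at the start; "moment": the same for the moment, N m; "width": finger opening in m; "gripper_force": force on a finger pad.
Only numpy, scipy, OpenCV 4.12 (cv2) and the standard library are available. Lean on these libraries where they do the work, as an engineer would, in place of code of your own. Each camera call takes 0.05 s, during which the arm holds its last target. There are 200 camera calls.

## Working session

There is one attempt and no reset: what is moved stays moved. The work goes in short steps, Python scripts to look and compute and a tool call to move; the robot and the scene stay as the last step left them, time stands still between calls to the robot, and variables do not carry over. Pictures are saved under pics/ and viewed, at most 10 in all, crops included, and the job is handed in when it is done.

Besides the shell and the picture viewer there is one more tool, called after "Call:" by a JSON object that holds its "method" and its "body". arm_command: Moves the arm, as the interface text tells. Shift numbers are shares of 25 cm and turn numbers shares of 180 degrees, none past 1 either way. Its arguments: {"type":"object","properties":{"commands":{"type":"array"},"claw":{"type":"number"},"grip_force":{"type":"number"}},"required":["commands"]}

```bash
mkdir -p pics; cat > h.py <<'E'
import numpy as np, cv2
from station import *
def save(n,f): cv2.imwrite(f'pics/{f}.png',grab_frame(n)[:,:,::-1])
def ray(n,uv):
    c=calibration(n);K=np.array(c['camera_matrix']);T=np.array(c['extrinsics'])
    d=T[:3,:3]@np.linalg.solve(K,[uv[0],uv[1],1]);return T[:3,3],d
def onz(n,uv,z):
    o,d=ray(n,uv);return o+d*(z-o[2])/d[2]
def tri(r):
    A=0;b=0
    for o,d in r:
        d=d/np.linalg.norm(d);P=np.eye(3)-np.outer(d,d);A=A+P;b=b+P@o
    return np.linalg.solve(A,b)
E
python3 - <<'E'
from h import *
np.set_printoptions(precision=4,suppress=True)
s=get_state();print(s['t'],s['eef_pos'],s['ee_rot'],s['width'],s['force'])
for n in('scene','side'):
    save(n,n+'0')
    for q,z in(('slot',.15),('hinge',.15),('hole',.1545),('ball',.187),('cabinet',0),('cam',.15),('stay',.1545)):
        r=spot_point(q,n)
        if r: print(n,q,r[0]['score'],np.array(r[0]['uv']),onz(n,r[0]['uv'],z))
E
```

```text
0.0 [ 0.2165 -0.6388  0.2256] [ 3.1399 -0.0001 -2.8149] 0.08770354969409958 [-0.5851 -0.6763 -0.303 ]
scene slot 0.63 [286.7 201.8] [0.4853 0.0625 0.15  ]
scene hinge 0.88 [299.4 185.9] [0.4564 0.1786 0.15  ]
scene hole 0.56 [259.9 217.4] [ 0.4775 -0.0733  0.1545]
scene ball 0.68 [325.4 205.6] [0.6393 0.0634 0.187 ]
scene cabinet 0.83 [300.4 245.8] [0.5494 0.0516 0.    ]
scene cam 0.62 [329.4 203.3] [0.6093 0.1365 0.15  ]
scene stay 0.95 [273.9 199.1] [0.4433 0.0461 0.1545]
side slot 0.74 [273.  210.3] [0.4988 0.0588 0.15  ]
side hinge 0.73 [251.  235.3] [0.4772 0.1757 0.15  ]
side hole 0.74 [305.2 191.2] [ 0.4783 -0.065   0.1545]
side ball 0.67 [308.4 191.8] [ 0.4416 -0.0252  0.187 ]
side cabinet 0.78 [265.3 238.7] [0.5593 0.0242 0.    ]
side cam 0.51 [231.6 210.5] [0.5885 0.1251 0.15  ]
side stay 0.94 [289.2 214.6] [0.4483 0.0542 0.1545]
```

```bash
python3 -c "
import cv2;a=cv2.imread('pics/scene0.png');b=cv2.imread('pics/side0.png')
import numpy as np;cv2.imwrite('pics/both.png',cv2.resize(np.vstack([a,b]),(400*1,600)))"
```

```text
(no output)
```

View pics/scene0.png

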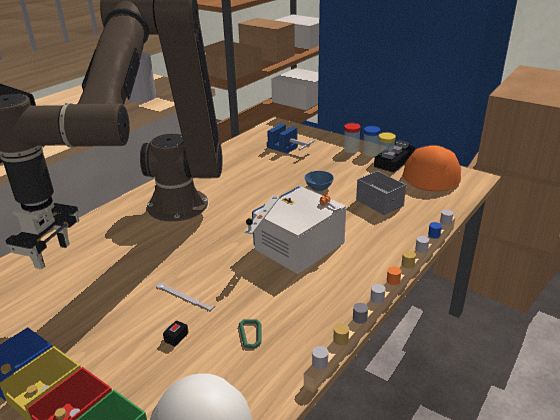

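View pics/side0.png

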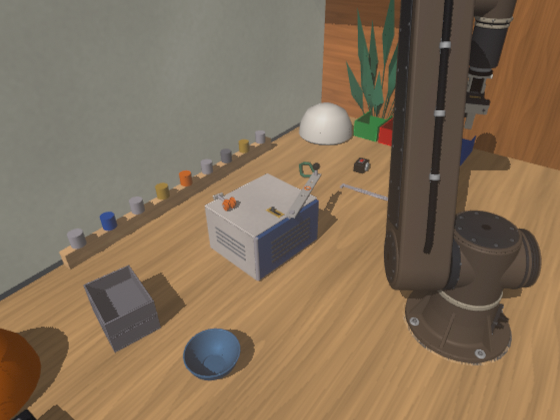

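The scene view shows the white cabinet at about (300,230), with its door facing the robot. The knob is at about (250,222) there and (316,167) in the side view. I'll bring the wrist camera closer.

Call:
{"method": "arm_command", "body": {"commands": [{"tx": -0.76, "ty": 0.78, "tz": -0.3, "twist": -0.2}, {"tx": -0.76, "ty": 0.78, "tz": -0.3, "twist": -0.2}, {"tx": -0.76, "ty": 0.78, "tz": -0.3, "twist": -0.2}, {"tx": -0.76, "ty": 0.78, "tz": -0.3, "twist": -0.2}, {"tx": -0.76, "ty": 0.78, "tz": -0.3, "twist": -0.2}, {"tx": -0.76, "ty": 0.78, "tz": -0.3, "twist": -0.2}, {"tx": -0.76, "ty": 0.78, "tz": -0.3, "twist": -0.2}, {"tx": -0.76, "ty": 0.78, "tz": -0.3, "twist": -0.2}], "claw": 1}}

```text
t: 1.47
eef_pos: [0.3363, -0.3905, 0.3045]
ee_rot: [-3.137, 0.001, -2.183]
force: [-0.2, -0.7, 0.4]
width: 0.0876
gripper_force: 0.0
```

Call:
{"method": "arm_command", "body": {"commands": [{"tx": -0.97, "ty": 0.15, "tz": -0.22, "twist": -0.195}, {"tx": -0.97, "ty": 0.15, "tz": -0.22, "twist": -0.195}, {"tx": -0.97, "ty": 0.15, "tz": -0.22, "twist": -0.195}, {"tx": -0.97, "ty": 0.15, "tz": -0.22, "twist": -0.195}, {"tx": -0.97, "ty": 0.15, "tz": -0.22, "twist": -0.195}, {"tx": -0.97, "ty": 0.15, "tz": -0.22, "twist": -0.195}, {"tx": -0.97, "ty": 0.15, "tz": -0.22, "twist": -0.195}, {"tx": -0.97, "ty": 0.15, "tz": -0.22, "twist": -0.195}]}}

```text
t: 2.13
eef_pos: [0.4445, -0.1721, 0.357]
ee_rot: [-3.14, 0.0, -1.57]
force: [-0.3, -0.3, -0.3]
width: 0.0874
gripper_force: 0.0
```

```bash
python3 - <<'E'
from h import *
np.set_printoptions(precision=4,suppress=True)
s=get_state();print(s['t'],s['eef_pos'],s['ee_rot'],s['force'])
save('wrist','w1');print(calibration('wrist'))
for q,z in(('slot',.15),('hinge',.15),('hole',.1545),('ball',.187),('cabinet',0),('cam',.15),('stay',.1545)):
    for r in spot_point(q,'wrist')[:2]: print(q,r['score'],np.array(r['uv']),onz('wrist',r['uv'],z))
E
```

```text
2.1333 [ 0.4445 -0.1721  0.357 ] [-3.1404  0.0001 -1.5699] [-0.3347 -0.34   -0.3457]
{'camera_matrix': array([[339.4271,   0.    , 275.7825],
       [  0.    , 339.4271, 206.5157],
       [  0.    ,   0.    ,   1.    ]]), 'extrinsics': array([[-1.    ,  0.0006,  0.0011,  0.4428],
       [ 0.0008,  0.9669,  0.2551, -0.2418],
       [-0.0009,  0.2551, -0.9669,  0.5152],
       [ 0.    ,  0.    ,  0.    ,  1.    ]])}
hinge 0.36 [248.6 266.9] [ 0.4744 -0.0742  0.15  ]
hole 0.79 [248.1 267.8] [ 0.4745 -0.0755  0.1545]
```

View pics/w1.png

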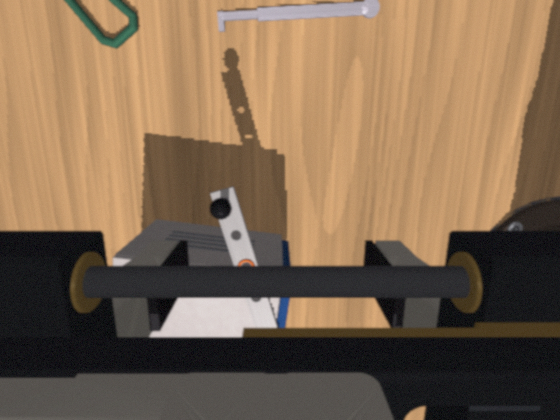

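The knob is at (220,208), the orange hole at (246,266), and the gripper hides the cabinet top. I'll move on in +y to see the peg.

Call:
{"method": "arm_command", "body": {"commands": [{"tx": -1, "ty": -0.16, "tz": -0.1}, {"tx": -1, "ty": -0.16, "tz": -0.1}, {"tx": -1, "ty": -0.16, "tz": -0.1}, {"tx": -1, "ty": -0.16, "tz": -0.1}, {"tx": -1, "ty": -0.16, "tz": -0.1}, {"tx": -1, "ty": -0.16, "tz": -0.1}, {"tx": -1, "ty": -0.16, "tz": -0.1}, {"tx": -1, "ty": -0.16, "tz": -0.1}]}}

```text
invalid input
```

```bash
python3 - <<'E'
from h import *
np.set_printoptions(precision=4,suppress=True)
s=get_state();print(s['t'],s['eef_pos'],s['ee_rot'],s['force'])
save('wrist','w2')
for q,z in(('slot',.15),('hinge',.15),('hole',.1545),('ball',.187),('cabinet',0),('cam',.15),('stay',.1545)):
    for r in spot_point(q,'wrist')[:2]: print(q,r['score'],np.array(r['uv']),onz('wrist',r['uv'],z))
E
```

```text
2.5333 [ 0.443  -0.1749  0.3564] [ 3.1413 -0.     -1.5758] [-0.2524 -0.406  -0.3656]
hole 0.65 [248.1 271.2] [ 0.4751 -0.0705  0.1545]
ball 0.94 [218.7 211.5] [ 0.5001 -0.1512  0.187 ]
```

View pics/w2.png

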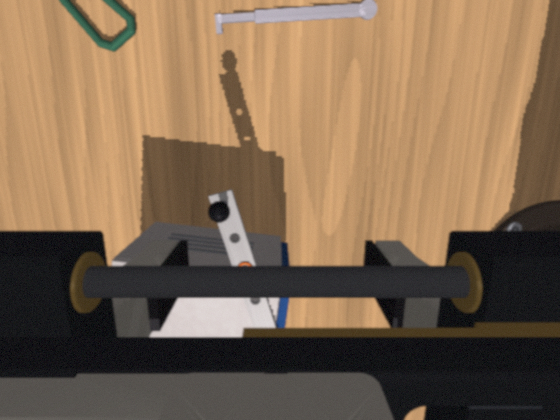

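The move was refused, so nothing changed. I'll resend it with every field filled in.

Call:
{"method": "arm_command", "body": {"commands": [{"tx": -0.98, "ty": -0.16, "tz": -0.1, "twist": 0.0}, {"tx": -0.98, "ty": -0.16, "tz": -0.1, "twist": 0.0}, {"tx": -0.98, "ty": -0.16, "tz": -0.1, "twist": 0.0}, {"tx": -0.98, "ty": -0.16, "tz": -0.1, "twist": 0.0}, {"tx": -0.98, "ty": -0.16, "tz": -0.1, "twist": 0.0}, {"tx": -0.98, "ty": -0.16, "tz": -0.1, "twist": 0.0}, {"tx": -0.98, "ty": -0.16, "tz": -0.1, "twist": 0.0}, {"tx": -0.98, "ty": -0.16, "tz": -0.1, "twist": 0.0}]}}

```text
t: 3.6
eef_pos: [0.4843, 0.0731, 0.3812]
ee_rot: [3.141, -0.0, -1.57]
force: [-0.5, -0.3, 0.3]
width: 0.0875
gripper_force: 0.0
```

```bash
python3 - <<'E'
from h import *
np.set_printoptions(precision=4,suppress=True)
s=get_state();print(s['t'],s['eef_pos'],s['ee_rot'],s['force'])
save('wrist','w3')
for q,z in(('slot',.15),('hinge',.15),('hole',.1545),('ball',.187),('cabinet',0),('cam',.15),('stay',.1545)):
    for r in spot_point(q,'wrist')[:2]: print(q,r['score'],np.array(r['uv']),onz('wrist',r['uv'],z))
E
```

```text
3.6 [0.4843 0.0731 0.3812] [ 3.1409 -0.0003 -1.5699] [-0.4764 -0.2643  0.3172]
slot 0.91 [275.1 172.1] [0.4842 0.0639 0.15  ]
hinge 0.87 [296. 264.] [0.4586 0.1786 0.15  ]
hole 0.67 [283.7  38.3] [ 0.4747 -0.0776  0.1545]
cabinet 0.55 [229.4 146.5] [0.5566 0.0458 0.    ]
cam 0.97 [180.5 217.6] [0.5982 0.1175 0.15  ]
stay 0.85 [310.9 160.1] [0.4437 0.0489 0.1545]
```

View pics/w3.png

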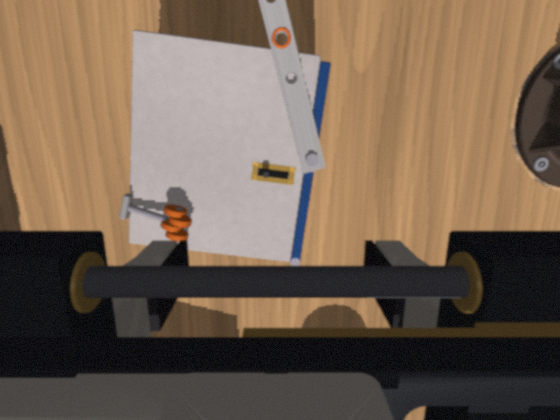

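```bash
python3 - <<'E'
from h import *
np.set_printoptions(precision=4,suppress=True)
im=cv2.imread('pics/w3.png')
a=cv2.resize(im[150:195,235:315],None,fx=7,fy=7,interpolation=cv2.INTER_CUBIC)
b=cv2.resize(im[15:85,110:340],None,fx=2.43,fy=2.4);b=cv2.resize(b,(560,170))
cv2.imwrite('pics/c1.png',np.vstack([a,b]))
m=(im.min(2)>120)&(im.max(2)-im.min(2)<25);m=m.astype(np.uint8)*255
m=cv2.morphologyEx(m,cv2.MORPH_CLOSE,np.ones((5,5)))
n,l,st,_=cv2.connectedComponentsWithStats(m);k=1+st[1:,4].argmax();print(st[k])
l=(l==k).astype(np.uint8)
L=onz
def fit(pts):
    P=np.array([onz('wrist',p,.15)[:2] for p in pts]);v=cv2.fitLine(P.astype(np.float32),cv2.DIST_HUBER,0,1e-5,1e-5).ravel();return v
rows=range(60,190,4)
back=fit([(np.flatnonzero(l[r])[0]-.5,r) for r in rows])
right=fit([(c,np.flatnonzero(l[:,c])[0]-.5) for c in range(145,255,4)])
left=fit([(c,np.flatnonzero(l[:,c])[-1]+.5) for c in range(195,285,4)])
blue=(im[:,:,0].astype(int)-im[:,:,2]>40)
front=fit([(np.flatnonzero(blue[r,270:345])[0]+270-.5,r) for r in range(185,250,4)])
for n,v in zip(('back','right','left','front'),(back,right,left,front)):print(n,v,np.degrees(np.arctan2(v[1],v[0])))
E
```

```text
[  131     0   194   266 34610]
back [0.1293 0.9916 0.6452 0.0097] 82.5697
right [ 0.9914 -0.131   0.5708 -0.0795] -7.527885
left [ 0.991  -0.1337  0.525   0.1667] -7.6820993
front [0.1328 0.9911 0.4579 0.1179] 82.36705
```

View pics/c1.png

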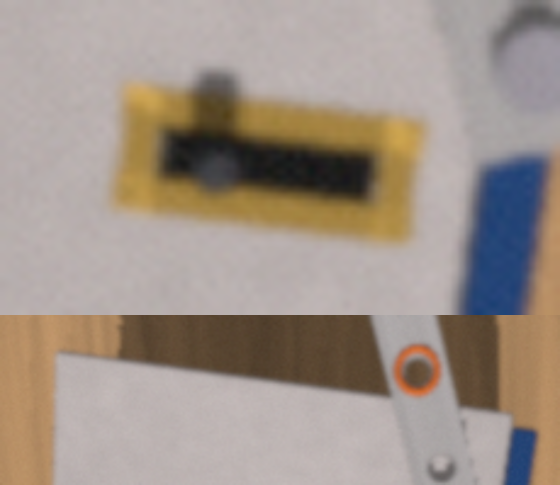

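The peg sits at about (266,174), near the rear end of the slot. The cabinet's yaw is about -7.55° and its centre is at (0.549, 0.0435). I'll go above the knob now and keep the peg numbers from a script.

```bash
cat >> h.py <<'E'
YAW=np.radians(-7.55);C=np.array([.5488,.0435]);R2=np.array([[np.cos(YAW),-np.sin(YAW)],[np.sin(YAW),np.cos(YAW)]])
def w2c(p): return R2.T@(np.array(p)[:2]-C)
def c2w(p): return C+R2@np.array(p)
from scipy.optimize import fsolve
H=np.array([-.106,.120])
def fk(a,b,th,r,h):
    P=H+.13*np.array([np.cos(-np.pi/2-a),np.sin(-np.pi/2-a)]);g=-np.pi/2-a+b
    k=r*np.cos(th)-h*np.sin(th);p=c2w(P+k*np.array([np.cos(g),np.sin(g)]))
    return np.array([*p,.1545+r*np.sin(th)+h*np.cos(th)]),np.degrees(g+YAW)
def ik_hole(px,th,py=.012):
    "joint values putting hole at cabinet (px,py) with lift th; ball world pos, bar dir deg"
    f=lambda v:w2c(fk(v[0],v[1],th,.13,0)[0])-[px,py]
    a,b=fsolve(f,[.7,2.2]);return a,b,*fk(a,b,th,.21,.0325)
E
python3 - <<'E'
from h import *
np.set_printoptions(precision=4,suppress=True)
for uv,z in(((266,174.3),.164),((266,174.3),.158)):print('peg',w2c(onz('wrist',uv,z)))
for uv in((235+160/7,150+155/7),(235+375/7,150+177/7)):print('slot end',w2c(onz('wrist',uv,.15)))
for px in(-.051,-.055,-.058,-.061,-.065):
    for th in(0,.09,.15):
        a,b,p,g=ik_hole(px,th);print(px,th,round(a,3),round(b,3),p,round(g,1))
for a,b,th in((0,.3,0),(0,.3,.15),(0,.3,.2),(.2,.7,.2),(.4,1.2,.2),(.5,1.7,.2)):print(a,b,th,fk(a,b,th,.21,.0325))
E
```

```text
peg [-0.0564  0.0126]
peg [-0.0563  0.0136]
slot end [-0.0466  0.0136]
slot end [-0.0824  0.0127]
-0.051 0 0.615 2.172 [0.579  0.0505 0.187 ] -8.3
-0.051 0.09 0.61 2.17 [0.5758 0.0512 0.2057] -8.2
-0.051 0.15 0.601 2.166 [0.5734 0.0519 0.218 ] -7.9
-0.055 0 0.652 2.187 [0.5747 0.0493 0.187 ] -9.6
-0.055 0.09 0.647 2.185 [0.5716 0.05   0.2057] -9.5
-0.055 0.15 0.639 2.181 [0.5692 0.0508 0.218 ] -9.2
-0.058 0 0.681 2.198 [0.5715 0.0483 0.187 ] -10.6
-0.058 0.09 0.676 2.196 [0.5684 0.0491 0.2057] -10.5
-0.058 0.15 0.667 2.192 [0.566  0.0499 0.218 ] -10.2
-0.061 0 0.709 2.208 [0.5683 0.0472 0.187 ] -11.7
-0.061 0.09 0.704 2.206 [0.5651 0.0481 0.2057] -11.5
-0.061 0.15 0.695 2.202 [0.5627 0.049  0.218 ] -11.2
-0.065 0 0.748 2.221 [0.5638 0.0457 0.187 ] -13.1
-0.065 0.09 0.742 2.219 [0.5607 0.0467 0.2057] -13.0
-0.065 0.15 0.733 2.215 [0.5584 0.0477 0.218 ] -12.7
0 0.3 0 (array([ 0.4776, -0.1595,  0.187 ]), np.float64(-80.3612661460753))
0 0.3 0.15 (array([ 0.4764, -0.1524,  0.218 ]), np.float64(-80.3612661460753))
0 0.3 0.2 (array([ 0.4758, -0.149 ,  0.2281]), np.float64(-80.3612661460753))
0.2 0.7 0.2 (array([ 0.4889, -0.1325,  0.2281]), np.float64(-68.90211024345884))
0.4 1.2 0.2 (array([ 0.5171, -0.0921,  0.2281]), np.float64(-51.71337638953414))
0.5 1.7 0.2 (array([ 0.5574, -0.0245,  0.2281]), np.float64(-28.795064584301215))
```

Call:
{"method": "arm_command", "body": {"commands": [{"tx": 0.9, "ty": -0.065, "tz": 0.3, "twist": -0.09}, {"tx": 0.9, "ty": -0.065, "tz": 0.3, "twist": -0.09}, {"tx": 0.9, "ty": -0.065, "tz": 0.3, "twist": -0.09}, {"tx": 0.9, "ty": -0.065, "tz": 0.3, "twist": -0.09}, {"tx": 0.9, "ty": -0.065, "tz": 0.3, "twist": -0.09}, {"tx": 0.9, "ty": -0.065, "tz": 0.3, "twist": -0.09}, {"tx": 0.9, "ty": -0.065, "tz": 0.45, "twist": -0.09}, {"tx": 0.9, "ty": -0.065, "tz": 0.5, "twist": -0.09}]}}

```text
t: 4.67
eef_pos: [0.4974, -0.1565, 0.2523]
ee_rot: [3.138, 0.002, -1.297]
force: [-1.1, 1.7, -1.1]
width: 0.0876
gripper_force: 0.0
```

Call:
{"method": "arm_command", "body": {"commands": [{"tx": 0.0, "ty": 0.0, "tz": 0.08, "twist": 0.0}, {"tx": 0.0, "ty": 0.0, "tz": 0.16, "twist": 0.0}, {"tx": 0.0, "ty": 0.0, "tz": 0.23, "twist": 0.0}, {"tx": 0.0, "ty": 0.0, "tz": 0.29, "twist": 0.0}, {"tx": 0.0, "ty": 0.0, "tz": 0.33, "twist": 0.0}, {"tx": 0.0, "ty": 0.0, "tz": 0.345, "twist": 0.0}, {"tx": 0.0, "ty": 0.0, "tz": 0.345, "twist": 0.0}, {"tx": 0.0, "ty": 0.0, "tz": 0.345, "twist": 0.0}]}}

```text
t: 5.33
eef_pos: [0.5001, -0.1544, 0.171]
ee_rot: [-3.141, -0.0, -1.291]
force: [-0.0, -0.2, 0.4]
width: 0.0875
gripper_force: 0.0
```

Call:
{"method": "arm_command", "body": {"commands": [{"tx": 0.0, "ty": 0.0, "tz": 0.0, "twist": 0.0}, {"tx": 0.0, "ty": 0.0, "tz": 0.0, "twist": 0.0}, {"tx": 0.0, "ty": 0.0, "tz": 0.0, "twist": 0.0}, {"tx": 0.0, "ty": 0.0, "tz": 0.0, "twist": 0.0}, {"tx": 0.0, "ty": 0.0, "tz": 0.0, "twist": 0.0}, {"tx": 0.0, "ty": 0.0, "tz": 0.0, "twist": 0.0}, {"tx": 0.0, "ty": 0.0, "tz": 0.0, "twist": 0.0}, {"tx": 0.0, "ty": 0.0, "tz": 0.0, "twist": 0.0}], "claw": 0, "grip_force": 6}}

```text
t: 6.0
eef_pos: [0.4997, -0.1541, 0.1703]
ee_rot: [3.142, 0.0, -1.291]
force: [0.8, -0.0, 0.7]
width: 0.0399
gripper_force: 0.0
```

```bash
python3 - <<'E'
from h import *
s=get_state();print(s);save('wrist','w4');r=spot_point('ball','wrist');
for x in r[:2]:print(x,onz('wrist',x['uv'],.187))
E
```

```text
{'t': 6.0, 'q': array([ 7.63849948e-02,  1.54981607e-01, -4.01407261e-01, -1.85567851e-05,
       -1.01446426e+00,  2.03333887e-01]), 'qd': array([-0.00086731, -0.00076562, -0.00042436, -0.00084162,  0.00018241,
        0.00042663]), 'joint_efforts': array([ 3.35979159e-03, -3.92862403e+01,  2.65343267e+01,  6.31065622e+00,
        5.11781196e-02, -1.00990317e-04]), 'eef_pos': array([ 0.49973227, -0.15410847,  0.17030751]), 'ee_rot': array([ 3.14154020e+00,  2.69040583e-05, -1.29108725e+00]), 'force': array([ 0.76136068, -0.03656329,  0.74060111]), 'moment': array([-0.02176514,  0.11130932, -0.04046987]), 'gripper_force': 0.0, 'width': 0.03985285334901143}
{'uv': [274.4, 276.6], 'score': 0.91} [ 0.49903232 -0.15205301  0.187     ]
```

View pics/w4.png

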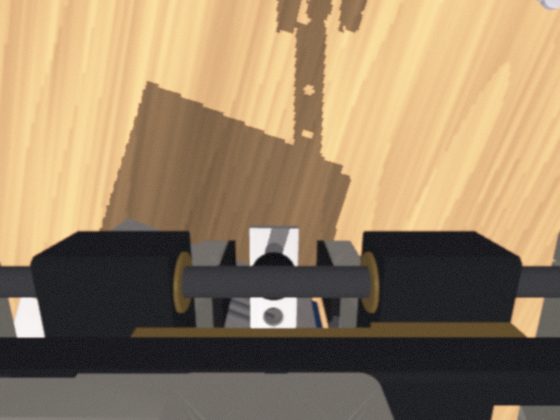

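The knob is centred between the fingers at (274,277). I'll keep closing, 2 mm lower.

Call:
{"method": "arm_command", "body": {"commands": [{"tx": 0.0, "ty": 0.0, "tz": 0.01, "twist": 0.0}, {"tx": 0.0, "ty": 0.0, "tz": 0.01, "twist": 0.0}, {"tx": 0.0, "ty": 0.0, "tz": 0.01, "twist": 0.0}, {"tx": 0.0, "ty": 0.0, "tz": 0.01, "twist": 0.0}, {"tx": 0.0, "ty": 0.0, "tz": 0.01, "twist": 0.0}, {"tx": 0.0, "ty": 0.0, "tz": 0.01, "twist": 0.0}, {"tx": 0.0, "ty": 0.0, "tz": 0.01, "twist": 0.0}, {"tx": 0.0, "ty": 0.0, "tz": 0.01, "twist": 0.0}], "claw": 0, "grip_force": 6}}

```text
t: 6.77
eef_pos: [0.4997, -0.1541, 0.1678]
ee_rot: [3.142, 0.0, -1.291]
force: [-0.6, 1.4, 0.6]
width: 0.0214
gripper_force: 6.0
```

Gripped: width 21.4 mm at 6 N. Next I'll work out the lift and swing rows.

```bash
cat >> h.py <<'E'
def rows(p0,y0,pts):
    "p0,y0 commanded TCP and yaw at call start; pts list of (xyz,yaw)"
    c,s=np.cos(y0),np.sin(y0);X=np.array([c,s,0]);Y=np.array([s,-c,0])
    for p,y in pts:
        d=np.array(p)-p0;print([round(v,3) for v in(d@X/.25,d@Y/.25,-d[2]/.25,-(y-y0)/np.pi)])
E
python3 - <<'E'
from h import *
tcp=np.array([.4999,-.1541,.1678]);y0=-1.291
from scipy.optimize import fsolve
b0=fsolve(lambda b:fk(0,b[0],0,.21,.0325)[1]-np.degrees(np.arctan2(*(tcp[:2]-c2w(H+[0,-.13]))[::-1])),[.4])[0]
B,g=fk(0,b0,0,.21,.0325);off=tcp-B;print(b0,B,g,off)
g0=np.radians(g);c,s=np.cos(g0),np.sin(g0);lo=np.array([c*off[0]+s*off[1],-s*off[0]+c*off[1]]);print(lo)
def T(a,b,th):
    p,g=fk(a,b,th,.21,.0325);g=np.radians(g);c,s=np.cos(g),np.sin(g)
    return p+[c*lo[0]-s*lo[1],s*lo[0]+c*lo[1],off[2]],y0+g-g0
af,bf,_,_=ik_hole(-.057,.2);print(af,bf)
W=[[(0.0,b0,.2*k/8) for k in range(1,9)],
   [(af*k/16,b0+(bf-b0)*k/16,.2) for k in range(1,9)],[(af*k/16,b0+(bf-b0)*k/16,.2) for k in range(9,17)]]
p,y=tcp,y0
for w in W:
    P=[T(*v) for v in w];print('--');rows(p,y,P);p,y=P[-1];print(p,y)
E
```

```text
0.4095716734461884 [ 0.49999545 -0.15443469  0.187     ] -74.08327170342304 [-9.54454385e-05  3.34692906e-04 -1.92000000e-02]
[-3.48036166e-04 -1.35118696e-17]
0.6467513777661588 2.1841523225907893
--
[np.float64(-0.004), np.float64(-0.0), np.float64(-0.021), np.float64(0.0)]
[np.float64(-0.008), np.float64(-0.0), np.float64(-0.042), np.float64(0.0)]
[np.float64(-0.012), np.float64(-0.0), np.float64(-0.063), np.float64(0.0)]
[np.float64(-0.017), np.float64(-0.0), np.float64(-0.083), np.float64(0.0)]
[np.float64(-0.023), np.float64(-0.0), np.float64(-0.104), np.float64(0.0)]
[np.float64(-0.029), np.float64(-0.0), np.float64(-0.124), np.float64(0.0)]
[np.float64(-0.035), np.float64(-0.0), np.float64(-0.144), np.float64(0.0)]
[np.float64(-0.043), np.float64(-0.0), np.float64(-0.164), np.float64(0.0)]
[ 0.49698133 -0.14386526  0.20887272] -1.2910000000000001
--
[np.float64(-0.011), np.float64(-0.037), np.float64(-0.0), np.float64(-0.022)]
[np.float64(-0.026), np.float64(-0.074), np.float64(-0.0), np.float64(-0.045)]
[np.float64(-0.046), np.float64(-0.111), np.float64(-0.0), np.float64(-0
[... 444 characters left out ...]
853643107789
--
[np.float64(-0.022), np.float64(-0.051), np.float64(-0.0), np.float64(-0.022)]
[np.float64(-0.049), np.float64(-0.102), np.float64(-0.0), np.float64(-0.045)]
[np.float64(-0.079), np.float64(-0.154), np.float64(-0.0), np.float64(-0.067)]
[np.float64(-0.113), np.float64(-0.206), np.float64(-0.0), np.float64(-0.09)]
[np.float64(-0.152), np.float64(-0.257), np.float64(-0.0), np.float64(-0.112)]
[np.float64(-0.194), np.float64(-0.308), np.float64(-0.0), np.float64(-0.135)]
[np.float64(-0.24), np.float64(-0.358), np.float64(-0.0), np.float64(-0.157)]
[np.float64(-0.289), np.float64(-0.407), np.float64(-0.0), np.float64(-0.179)]
[0.56449696 0.05111287 0.20887272] -0.1631707286215578
```

Call:
{"method": "arm_command", "body": {"commands": [{"tx": -0.004, "ty": 0.0, "tz": -0.021, "twist": 0.0}, {"tx": -0.008, "ty": 0.0, "tz": -0.042, "twist": 0.0}, {"tx": -0.012, "ty": 0.0, "tz": -0.063, "twist": 0.0}, {"tx": -0.017, "ty": 0.0, "tz": -0.083, "twist": 0.0}, {"tx": -0.023, "ty": 0.0, "tz": -0.104, "twist": 0.0}, {"tx": -0.029, "ty": 0.0, "tz": -0.124, "twist": 0.0}, {"tx": -0.035, "ty": 0.0, "tz": -0.144, "twist": 0.0}, {"tx": -0.043, "ty": 0.0, "tz": -0.164, "twist": 0.0}]}}

```text
t: 7.43
eef_pos: [0.4968, -0.1438, 0.2095]
ee_rot: [-3.141, -0.0, -1.291]
force: [-0.0, -1.1, -0.9]
width: 0.0213
gripper_force: 6.0
```

Call:
{"method": "arm_command", "body": {"commands": [{"tx": -0.011, "ty": -0.037, "tz": 0.0, "twist": -0.022}, {"tx": -0.026, "ty": -0.074, "tz": 0.0, "twist": -0.045}, {"tx": -0.046, "ty": -0.111, "tz": 0.0, "twist": -0.067}, {"tx": -0.071, "ty": -0.148, "tz": 0.0, "twist": -0.09}, {"tx": -0.1, "ty": -0.183, "tz": 0.0, "twist": -0.112}, {"tx": -0.133, "ty": -0.218, "tz": 0.0, "twist": -0.135}, {"tx": -0.171, "ty": -0.252, "tz": 0.0, "twist": -0.157}, {"tx": -0.213, "ty": -0.285, "tz": 0.0, "twist": -0.179}]}}

```text
t: 8.1
eef_pos: [0.5511, -0.0725, 0.2092]
ee_rot: [-3.141, -0.001, -0.726]
force: [0.1, -0.9, -0.7]
width: 0.0215
gripper_force: 6.0
```

Call:
{"method": "arm_command", "body": {"commands": [{"tx": -0.022, "ty": -0.051, "tz": 0.0, "twist": -0.022}, {"tx": -0.049, "ty": -0.102, "tz": 0.0, "twist": -0.045}, {"tx": -0.079, "ty": -0.154, "tz": 0.0, "twist": -0.067}, {"tx": -0.113, "ty": -0.206, "tz": 0.0, "twist": -0.09}, {"tx": -0.152, "ty": -0.257, "tz": 0.0, "twist": -0.112}, {"tx": -0.194, "ty": -0.308, "tz": 0.0, "twist": -0.135}, {"tx": -0.24, "ty": -0.358, "tz": 0.0, "twist": -0.157}, {"tx": -0.289, "ty": -0.407, "tz": 0.0, "twist": -0.179}]}}

```text
t: 8.77
eef_pos: [0.565, 0.052, 0.2094]
ee_rot: [-3.141, -0.001, -0.163]
force: [1.1, -0.1, -0.8]
width: 0.0212
gripper_force: 6.0
```

```bash
python3 - <<'E'
from h import *
np.set_printoptions(precision=4,suppress=True)
s=get_state();print(s['t'],s['eef_pos'],s['ee_rot'],s['force'],s['width'])
print(ik_hole(-.057,.2))
I=[]
for n in('scene','side'):
    im=grab_frame(n)[:,:,::-1]
    for q,z in(('hole',.1805),('ball',.228),('slot',.15)):
        r=spot_point(q,n)
        if r:
            w=onz(n,r[0]['uv'],z);print(n,q,r[0]['score'],np.array(r[0]['uv']),w,w2c(w))
    c=(300,215) if n=='scene' else (270,215)
    I.append(cv2.resize(im[c[1]-50:c[1]+50,c[0]-67:c[0]+67],(400,298),interpolation=cv2.INTER_CUBIC))
cv2.imwrite('pics/c5.png',np.hstack(I))
E
```

```text
8.7667 [0.565  0.052  0.2094] [-3.1414 -0.0012 -0.1629] [ 1.0946 -0.1019 -0.8004] 0.02120009062797597
(np.float64(0.6467513777661588), np.float64(2.1841523225907893), array([0.5648, 0.0511, 0.2281]), np.float64(-9.463414442123533))
scene hole 0.76 [290.5 192.4] [0.4898 0.0787 0.1805] [-0.0631  0.0272]
scene ball 0.4 [301.2 188.4] [0.5526 0.0519 0.228 ] [0.0026 0.0088]
scene slot 0.88 [285.2 202.1] [0.4823 0.058  0.15  ] [-0.0678  0.0056]
side hole 0.57 [272.6 204.5] [0.4888 0.0723 0.1805] [-0.0633  0.0207]
side ball 0.39 [254.1 175.8] [0.5695 0.0479 0.228 ] [0.0199 0.007 ]
side slot 0.7 [275.3 210.6] [0.4929 0.0563 0.15  ] [-0.057   0.0053]
```

View pics/c5.png

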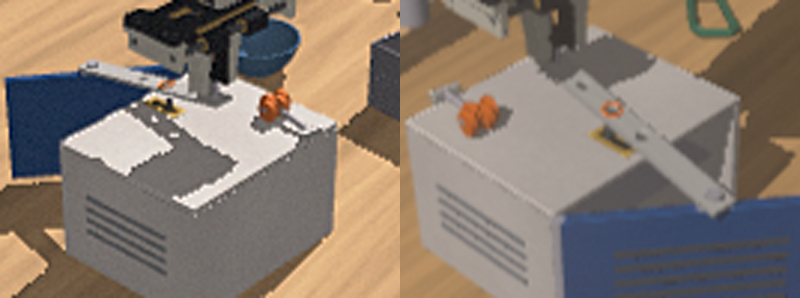

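The door is open and the bar is lifted over the slot. I'll compare the model's hole and peg positions with the pictures.

```bash
python3 - <<'E'
from h import *
np.set_printoptions(precision=2,suppress=True)
a,b=.6468,2.1842
hole=fk(a,b,.2,.13,0)[0];peg=np.array([*c2w([-.057,.012]),.164]);slot=np.array([*c2w([-.065,.012]),.15]);piv=fk(a,b,.2,0,0)[0]
I=[]
for n,c in(('scene',(300,215)),('side',(270,215))):
    cal=calibration(n);K=np.array(cal['camera_matrix']);T=np.linalg.inv(cal['extrinsics'])
    im=grab_frame(n)[:,:,::-1].copy()
    hsv=cv2.cvtColor(im,cv2.COLOR_BGR2HSV)
    m=cv2.inRange(hsv,(3,110,90),(14,255,255));q,l,st,ce=cv2.connectedComponentsWithStats(m)
    pr=lambda p:(lambda u:u[:2]/u[2])(K@(T[:3,:3]@p+T[:3,3]))
    print(n,'hole',pr(hole),'peg',pr(peg),'slot',pr(slot),'piv',pr(piv),[ (pr(hole+.005*e)-pr(hole)) for e in np.eye(3)])
    for i in range(1,q):
        if abs(ce[i]-c).max()<60: print(ce[i],st[i,4])
    b=hsv[:,:,:];y=cv2.inRange(hsv,(20,120,90),(32,255,255))
    y[:c[1]-50]=0;y[c[1]+50:]=0;y[:,:c[0]-67]=0;y[:,c[0]+67:]=0
    ys,xs=np.nonzero(y);print('brass bbox',xs.min(),xs.max(),ys.min(),ys.max(),len(xs))
    k=pr(hole).round().astype(int);I.append(cv2.resize(im[k[1]-20:k[1]+20,k[0]-25:k[0]+25],(400,320),interpolation=cv2.INTER_CUBIC));print('crop origin',k-[25,20])
cv2.imwrite('pics/c6.png',np.hstack(I))
E
```

```text
scene hole [288.71 194.69] peg [288.77 198.91] slot [287.11 201.68] piv [263.45 188.58] [array([1.21, 0.42]), array([ 0.87, -0.61]), array([-0.02, -1.3 ])]
[293. 157.] 1
[341. 157.] 1
[348. 156.] 1
[350. 157.] 1
[274. 159.] 1
[335. 159.] 1
[345. 158.] 1
[293. 163.] 1
[358. 163.] 1
[274. 177.] 1
[279. 184.] 1
[326. 189.] 1
[313. 190.] 1
[322.   191.67] 3
[287.8 192.9] 10
[319. 192.] 1
[324.55 199.44] 80
[359. 205.] 1
[355. 206.] 1
[359. 213.] 1
[252.  230.5] 2
[248. 233.] 1
[252. 233.] 1
[243. 240.] 1
[335. 251.] 1
[263.5 255.5] 2
[331. 255.] 1
[325. 256.] 1
[356. 257.] 1
[254.5 258.5] 2
[272. 261.] 1
[246. 262.] 1
[276. 263.] 1
[316. 263.] 1
[270. 264.] 1
[278. 265.] 1
[250. 267.] 1
[275. 266.] 1
[252. 269.] 1
[262. 268.] 1
[283. 268.] 1
[307. 269.] 1
[341. 269.] 1
[259. 271.] 1
[265.   271.33] 3
[274. 271.] 1
[257. 273.] 1
[287. 272.] 1
[293.5 273. ] 2
[301. 272.] 1
[269. 274.] 1
[277. 274.] 1
[296.5 274.5] 2
brass bbox 282 316 167 203 18
crop origin [264 175]
side hole [273.28 202.27] peg [273.41 207.35] slot [275.63 212.84] piv [308.25 231.33] [array([-1.49, -0.62]), array([-1.16,  0.86]), array([-0.04, -1.57])]
[228.91 203.28] 121
[273.69 201.19] 16
brass bbox 267 279 208 216 17
crop origin [248 182]
```

View pics/c6.png

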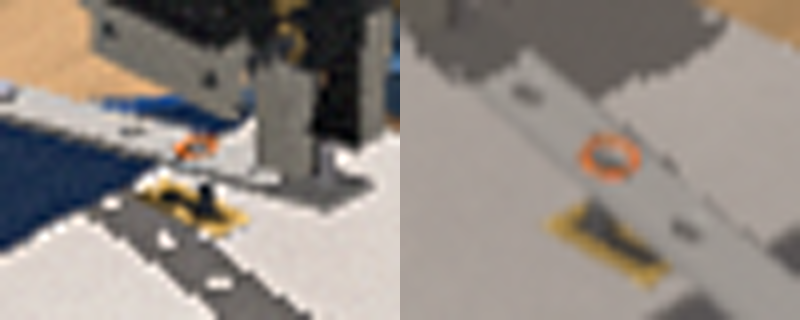

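The ring is at (288.6,193.4) in scene and (274.2,201.6) in side, within 1 px of the model. The peg looks a few mm further along +x at most. I'll lower gently with a soft grip.

```bash
cat >> h.py <<'E'
LO=-.00035;OZ=-.0192
def TC(px,th,py=.012):
    a,b,p,g=ik_hole(px,th,py);g=np.radians(g)
    return p+np.array([LO*np.cos(g),LO*np.sin(g),OZ]),g+(-1.291+np.radians(74.083))
def plan(A,B,n=8):
    "A,B=(px,th,py)"
    p,y=TC(*A);A=np.array(A);B=np.array(B)
    rows(p,y,[TC(*(A+(B-A)*k/n)) for k in range(1,n+1)])
    return p,TC(*B)
E
python3 - <<'E'
from h import *
print(plan((-.057,.2,.012),(-.057,.105,.012)))
print(plan((-.057,.105,.012),(-.057,.07,.012)))
E
```

```text
[np.float64(0.002), np.float64(0.0), np.float64(0.009), np.float64(0.001)]
[np.float64(0.004), np.float64(0.001), np.float64(0.019), np.float64(0.001)]
[np.float64(0.007), np.float64(0.001), np.float64(0.029), np.float64(0.001)]
[np.float64(0.009), np.float64(0.002), np.float64(0.038), np.float64(0.002)]
[np.float64(0.011), np.float64(0.002), np.float64(0.048), np.float64(0.002)]
[np.float64(0.013), np.float64(0.003), np.float64(0.058), np.float64(0.003)]
[np.float64(0.015), np.float64(0.003), np.float64(0.067), np.float64(0.003)]
[np.float64(0.017), np.float64(0.003), np.float64(0.077), np.float64(0.003)]
(array([0.56449503, 0.05111319, 0.20887272]), (array([0.5685092 , 0.0496475 , 0.18963051]), np.float64(-0.17354124532684365)))
[np.float64(0.001), np.float64(0.0), np.float64(0.004), np.float64(0.0)]
[np.float64(0.001), np.float64(0.0), np.float64(0.007), np.float64(0.0)]
[np.float64(0.002), np.float64(0.0), np.float64(0.011), np.float64(0.0)]
[np.float64(0.003), np.float64(0.0), np.float64(0.014), np.float64(0.0)]
[np.float64(0.003), np.float64(0.0), np.float64(0.018), np.float64(0.0)]
[np.float64(0.004), np.float64(0.001), np.float64(0.022), np.float64(0.001)]
[np.float64(0.005), np.float64(0.001), np.float64(0.025), np.float64(0.001)]
[np.float64(0.006), np.float64(0.001), np.float64(0.029), np.float64(0.001)]
(array([0.5685092 , 0.0496475 , 0.18963051]), (array([0.56983597, 0.04923982, 0.18240841]), np.float64(-0.1757401820703308)))
```

Call:
{"method": "arm_command", "body": {"commands": [{"tx": 0.002, "ty": 0.0, "tz": 0.009, "twist": 0.001}, {"tx": 0.004, "ty": 0.001, "tz": 0.019, "twist": 0.001}, {"tx": 0.007, "ty": 0.001, "tz": 0.029, "twist": 0.001}, {"tx": 0.009, "ty": 0.002, "tz": 0.038, "twist": 0.002}, {"tx": 0.011, "ty": 0.002, "tz": 0.048, "twist": 0.002}, {"tx": 0.013, "ty": 0.003, "tz": 0.058, "twist": 0.003}, {"tx": 0.015, "ty": 0.003, "tz": 0.067, "twist": 0.003}, {"tx": 0.017, "ty": 0.003, "tz": 0.077, "twist": 0.003}], "grip_force": 4}}

```text
t: 9.93
eef_pos: [0.5686, 0.0496, 0.1893]
ee_rot: [-3.142, -0.0, -0.176]
force: [1.5, -0.2, -1.5]
width: 0.0215
gripper_force: 4.0
```

Call:
{"method": "arm_command", "body": {"commands": [{"tx": 0.001, "ty": 0.0, "tz": 0.004, "twist": 0.0}, {"tx": 0.001, "ty": 0.0, "tz": 0.007, "twist": 0.0}, {"tx": 0.002, "ty": 0.0, "tz": 0.011, "twist": 0.0}, {"tx": 0.003, "ty": 0.0, "tz": 0.014, "twist": 0.0}, {"tx": 0.003, "ty": 0.0, "tz": 0.016, "twist": 0.0}, {"tx": 0.003, "ty": 0.0, "tz": 0.016, "twist": 0.0}, {"tx": 0.003, "ty": 0.0, "tz": 0.016, "twist": 0.0}, {"tx": 0.003, "ty": 0.0, "tz": 0.016, "twist": 0.0}]}}

```text
t: 10.6
eef_pos: [0.5694, 0.0495, 0.1864]
ee_rot: [-3.141, -0.001, -0.176]
force: [-1.4, -0.2, 6.1]
width: 0.0214
gripper_force: 4.0
```

Contact: fz is about +6 N. I'll back off and step along the slot, after getting the Jacobian in tool units.

```bash
python3 - <<'E'
from h import *
A=(-.057,.088,.012);p,y=TC(*A);print(p,y)
for B in((-.056,.088,.012),(-.057,.088,.013),(-.057,.078,.012)):rows(p,y,[TC(*B)])
E
```

```text
[0.56916391 0.04943991 0.1861304 ] -0.17471881489207616
[np.float64(0.004), np.float64(-0.002), np.float64(-0.0), np.float64(-0.002)]
[np.float64(-0.0), np.float64(-0.006), np.float64(-0.0), np.float64(-0.002)]
[np.float64(0.002), np.float64(0.0), np.float64(0.008), np.float64(0.0)]
```

Call:
{"method": "arm_command", "body": {"commands": [{"tx": 0.0, "ty": 0.0, "tz": -0.007, "twist": 0.0}, {"tx": 0.0, "ty": 0.0, "tz": -0.007, "twist": 0.0}, {"tx": 0.001, "ty": 0.0, "tz": -0.007, "twist": 0.0}, {"tx": 0.003, "ty": -0.001, "tz": -0.007, "twist": 0.0}, {"tx": 0.004, "ty": -0.002, "tz": -0.007, "twist": 0.0}, {"tx": 0.006, "ty": -0.003, "tz": -0.007, "twist": -0.003}, {"tx": 0.006, "ty": -0.003, "tz": -0.007, "twist": -0.003}, {"tx": 0.006, "ty": -0.003, "tz": -0.007, "twist": -0.003}]}}

```text
t: 11.27
eef_pos: [0.5712, 0.0501, 0.1872]
ee_rot: [-3.141, -0.0, -0.166]
force: [1.4, 0.1, -0.8]
width: 0.0213
gripper_force: 4.0
```

Call:
{"method": "arm_command", "body": {"commands": [{"tx": 0.0, "ty": 0.0, "tz": 0.002, "twist": 0.0}, {"tx": 0.001, "ty": 0.0, "tz": 0.004, "twist": 0.0}, {"tx": 0.001, "ty": 0.0, "tz": 0.006, "twist": 0.0}, {"tx": 0.001, "ty": 0.0, "tz": 0.008, "twist": 0.0}, {"tx": 0.001, "ty": 0.0, "tz": 0.008, "twist": 0.0}, {"tx": 0.001, "ty": 0.0, "tz": 0.008, "twist": 0.0}, {"tx": 0.001, "ty": 0.0, "tz": 0.008, "twist": 0.0}, {"tx": 0.001, "ty": 0.0, "tz": 0.008, "twist": 0.0}]}}

```text
t: 11.93
eef_pos: [0.5713, 0.05, 0.1855]
ee_rot: [-3.141, -0.001, -0.166]
force: [2.7, 0.2, -0.8]
width: 0.0215
gripper_force: 4.0
```

No contact so far, which looks like the hole starting onto the peg. I'll continue down with a small +x shift.

Call:
{"method": "arm_command", "body": {"commands": [{"tx": 0.001, "ty": 0.0, "tz": 0.001, "twist": 0.0}, {"tx": 0.002, "ty": -0.001, "tz": 0.002, "twist": 0.0}, {"tx": 0.003, "ty": -0.001, "tz": 0.004, "twist": 0.0}, {"tx": 0.004, "ty": -0.001, "tz": 0.006, "twist": 0.0}, {"tx": 0.004, "ty": -0.001, "tz": 0.008, "twist": 0.0}, {"tx": 0.004, "ty": -0.001, "tz": 0.008, "twist": 0.0}, {"tx": 0.004, "ty": -0.001, "tz": 0.008, "twist": 0.0}, {"tx": 0.004, "ty": -0.001, "tz": 0.008, "twist": 0.0}]}}

```text
t: 12.6
eef_pos: [0.572, 0.05, 0.1832]
ee_rot: [3.141, 0.0, -0.166]
force: [1.3, -0.0, -0.9]
width: 0.0211
gripper_force: 4.0
```

Call:
{"method": "arm_command", "body": {"commands": [{"tx": 0.001, "ty": 0.0, "tz": 0.004, "twist": 0.0}, {"tx": 0.002, "ty": 0.0, "tz": 0.008, "twist": 0.0}, {"tx": 0.002, "ty": 0.0, "tz": 0.012, "twist": 0.0}, {"tx": 0.003, "ty": 0.0, "tz": 0.016, "twist": 0.0}, {"tx": 0.004, "ty": 0.0, "tz": 0.02, "twist": 0.0}, {"tx": 0.004, "ty": 0.0, "tz": 0.02, "twist": 0.0}, {"tx": 0.004, "ty": 0.0, "tz": 0.02, "twist": 0.0}, {"tx": 0.004, "ty": 0.0, "tz": 0.02, "twist": 0.0}]}}

```text
t: 13.27
eef_pos: [0.573, 0.0498, 0.1782]
ee_rot: [3.141, 0.0, -0.166]
force: [1.9, -0.7, -1.0]
width: 0.0215
gripper_force: 4.0
```

Call:
{"method": "arm_command", "body": {"commands": [{"tx": 0.001, "ty": 0.0, "tz": 0.004, "twist": 0.0}, {"tx": 0.002, "ty": 0.0, "tz": 0.008, "twist": 0.0}, {"tx": 0.002, "ty": 0.0, "tz": 0.012, "twist": 0.0}, {"tx": 0.003, "ty": 0.0, "tz": 0.016, "twist": 0.0}, {"tx": 0.004, "ty": 0.0, "tz": 0.02, "twist": 0.0}, {"tx": 0.004, "ty": 0.0, "tz": 0.022, "twist": 0.0}, {"tx": 0.004, "ty": 0.0, "tz": 0.022, "twist": 0.0}, {"tx": 0.004, "ty": 0.0, "tz": 0.022, "twist": 0.0}]}}

```text
t: 13.93
eef_pos: [0.574, 0.0496, 0.1727]
ee_rot: [3.141, 0.0, -0.166]
force: [1.4, -0.9, -0.7]
width: 0.0211
gripper_force: 4.0
```

Call:
{"method": "arm_command", "body": {"commands": [{"tx": 0.001, "ty": 0.0, "tz": 0.004, "twist": 0.0}, {"tx": 0.001, "ty": 0.0, "tz": 0.007, "twist": 0.0}, {"tx": 0.002, "ty": 0.0, "tz": 0.01, "twist": 0.0}, {"tx": 0.002, "ty": 0.0, "tz": 0.013, "twist": 0.0}, {"tx": 0.003, "ty": 0.0, "tz": 0.016, "twist": 0.0}, {"tx": 0.003, "ty": 0.0, "tz": 0.018, "twist": 0.0}, {"tx": 0.003, "ty": 0.0, "tz": 0.018, "twist": 0.0}, {"tx": 0.003, "ty": 0.0, "tz": 0.018, "twist": 0.0}]}}

```text
t: 14.6
eef_pos: [0.5748, 0.0496, 0.1683]
ee_rot: [3.142, 0.0, -0.166]
force: [0.7, 0.8, -1.0]
width: 0.0214
gripper_force: 4.0
```

Call:
{"method": "arm_command", "body": {"commands": [{"tx": 0.0, "ty": 0.0, "tz": 0.001, "twist": 0.0}, {"tx": 0.0, "ty": 0.0, "tz": 0.003, "twist": 0.0}, {"tx": 0.0, "ty": 0.0, "tz": 0.003, "twist": 0.0}, {"tx": 0.0, "ty": 0.0, "tz": 0.003, "twist": 0.0}, {"tx": 0.0, "ty": 0.0, "tz": 0.003, "twist": 0.0}, {"tx": 0.0, "ty": 0.0, "tz": 0.003, "twist": 0.0}, {"tx": 0.0, "ty": 0.0, "tz": 0.003, "twist": 0.0}, {"tx": 0.0, "ty": 0.0, "tz": 0.003, "twist": 0.0}]}}

```text
t: 15.27
eef_pos: [0.5749, 0.0495, 0.1676]
ee_rot: [-3.142, -0.0, -0.166]
force: [1.1, 0.4, 0.2]
width: 0.0212
gripper_force: 4.0
```

Call:
{"method": "arm_command", "body": {"commands": [{"tx": 0.0, "ty": 0.0, "tz": 0.0, "twist": 0.0}, {"tx": 0.0, "ty": 0.0, "tz": 0.0, "twist": 0.0}, {"tx": 0.0, "ty": 0.0, "tz": 0.0, "twist": 0.0}, {"tx": 0.0, "ty": 0.0, "tz": 0.0, "twist": 0.0}, {"tx": 0.0, "ty": 0.0, "tz": 0.0, "twist": 0.0}, {"tx": 0.0, "ty": 0.0, "tz": 0.0, "twist": 0.0}, {"tx": 0.0, "ty": 0.0, "tz": 0.0, "twist": 0.0}, {"tx": 0.0, "ty": 0.0, "tz": 0.0, "twist": 0.0}], "claw": 0.42}}

```text
t: 15.93
eef_pos: [0.5748, 0.0496, 0.1675]
ee_rot: [3.142, 0.0, -0.166]
force: [-0.5, 0.3, 0.3]
width: 0.0368
gripper_force: 0.0
```

Released. I'll retreat straight up and check.

Call:
{"method": "arm_command", "body": {"commands": [{"tx": 0.0, "ty": 0.0, "tz": -0.06, "twist": 0.0}, {"tx": 0.0, "ty": 0.0, "tz": -0.12, "twist": 0.0}, {"tx": 0.0, "ty": 0.0, "tz": -0.2, "twist": 0.0}, {"tx": 0.0, "ty": 0.0, "tz": -0.3, "twist": 0.0}, {"tx": 0.0, "ty": 0.0, "tz": -0.4, "twist": 0.0}, {"tx": 0.0, "ty": 0.0, "tz": -0.5, "twist": 0.0}, {"tx": 0.0, "ty": 0.0, "tz": -0.6, "twist": 0.0}, {"tx": 0.0, "ty": 0.0, "tz": -0.6, "twist": 0.0}]}}

```text
t: 16.6
eef_pos: [0.5769, 0.0496, 0.3233]
ee_rot: [-3.139, -0.008, -0.166]
force: [-0.0, 0.5, 1.5]
width: 0.0367
gripper_force: 0.0
```

```bash
python3 - <<'E'
from h import *
np.set_printoptions(precision=4,suppress=True)
s=get_state();print(s['t'],s['eef_pos'],s['force'])
I=[]
for n,c in(('scene',(290,205)),('side',(272,210))):
    im=grab_frame(n)[:,:,::-1]
    for q,z in(('hole',.1545),('ball',.187)):
        r=spot_point(q,n)
        if r: w=onz(n,r[0]['uv'],z);print(n,q,r[0]['score'],w2c(w))
    I.append(cv2.resize(im[c[1]-30:c[1]+30,c[0]-40:c[0]+40],(400,300),interpolation=cv2.INTER_CUBIC))
cv2.imwrite('pics/c7.png',np.hstack(I))
E
```

```text
16.6 [0.5769 0.0496 0.3233] [-0.044   0.4554  1.4678]
scene hole 0.89 [-0.0549  0.027 ]
scene ball 0.75 [0.2145 0.1478]
side hole 0.73 [-0.0569  0.0111]
side ball 0.47 [0.042  0.0123]
```

View pics/c7.png

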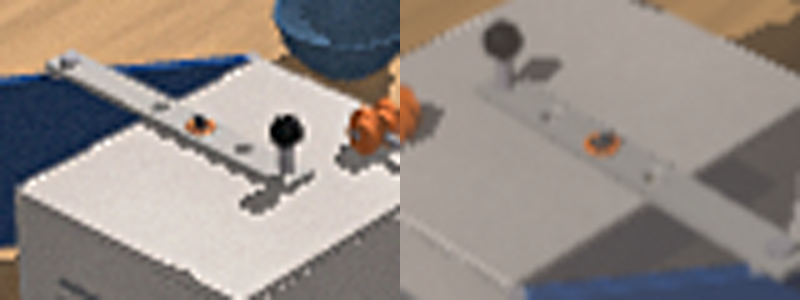

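The bar lies flat and the peg tip shows through the orange-ringed hole in both views: (200,125) in the left crop, (602,143) in the right. The door stays open with the gripper clear, so I'm handing it in.

```bash
python3 -c "
from station import *
print(job_done())"
```

```text
the job is handed in; nothing more can be done
None
```

The job is handed in: the door stands propped open with the bar lying flat and its middle hole over the peg, the gripper is clear, and no other gear was touched as far as I could see; the final verdict was not shown to me.

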